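# Shim the reagent cassette tight in the analyser's loading bay

## Robot

A 6-joint arm with a two-finger parallel gripper is mounted at the origin on the work surface. World frame = base frame: x ahead of the robot, y to its left, z up, the work surface at z = 0. Lengths are in m, angles in rad, forces in N, time in s.
With the tool pointing down it reaches from about 0.225 to 0.725 m from the base axis. Payload 3.1 kg.
Tool frame: the origin (TCP) lies midway between the tips of the shut fingers; the grasp point (between the pads) lies 19 mm behind it (tcp_to_grasp is the distance from the TCP to the grasp point, in m); z points along the fingers, y is the line along which they close (so a half turn about z gives the same grasp; the last joint's range is limited). The gripper opens to 85 mm and grips with 20 to 120 N. Pads are 22 mm wide; open, the fingers measure 114 mm over their backs; the gripper's body (76 mm by 85 mm) begins 54 mm behind the grasp point. The pads swing forward as they close: fully open they stand 13 mm farther back than shut.
Start: joints at [-1.463, 0.048, 0.099, 1.622, 0, 1.443], TCP at [0.123, -0.51, 0.231] pointing down, gripper open.
Joint ranges: [-2.91, 2.91], [-0.99, 1.94], [-1.21, 1.42], [-2.12, 2.29], [-1.49, 1.47], [-3.14, 3.14]. Speed limits (rad/s): [2.79, 2.79, 3.14, 3.14, 3.14, 3.14].

## Interface

Orientations are given as a rotation vector (axis times angle).
In Python, from workcell import movep, move_l, goto_joints, open_jaws, close, hold, inverse_kinematics, get_state, camera, MotionError, finish_job, tcp_to_grasp gives the robot as it stands. Calls block until the motion is done:
- movep(position, orientation): joint-space move of the TCP to a pose.
- move_l(position, max_speed=0.15, orientation=None): straight line of the TCP; orientation=None keeps the orientation; max_speed is the mean speed in m/s.
- goto_joints(angles): joint-space move.
- open_jaws() and close(): open the fingers fully, or close them until they stop; the grip force is fixed at half the most.
- hold(seconds).
- inverse_kinematics(position, orientation): joint angles nearest the present ones, or None.
- get_state(): the state.
- camera(name): name is "side" or "top" or "wrist"; returns a dict with "img" (400x640x3 uint8, red, green, blue), "K" (3x3 intrinsics, pixels), "eye" and "attitude" of the camera in the world; the wrist camera has in their place "T_tool_cam" (4x4, takes a point from camera to tool coordinates, whose origin is the TCP and whose axes are the flange's). Camera axes: x right, y up, looking along -z (the intrinsics and any distortion apply to the point x, -y, -z); pixel columns grow to the right and rows downward; lengths in m; the calibration is good to about 2 mm. A picture is of the moment at which its call begins: read the wrist's pose just before it. There is no depth.
A pose or a line that the arm cannot do raises MotionError and nothing moves.
- finish_job(): hands the job in; it is judged then, once.
The state is a dict: "t": time; "q": joint angles; "joint_vel": joint speeds; "joint_torque": joint torques, N m; "tcp_pos": TCP position; "eef_rot": TCP orientation; "wrist_force": force on the tool from outside, world axes, zero at the start; "torque": the same for the moment, N m; "finger_gap": finger opening in m; "finger_force": force on a finger pad.
Only numpy, scipy, OpenCV 4.12 (cv2) and the standard library are available. Lean on these libraries where they do the work, as an engineer would, in place of code of your own. Each camera call takes 0.05 s, during which the arm holds its last target. There are 200 camera calls.

## Task

First swing the red turnbutton fully across the top of the white reagent cassette in the loading bay. Then pack the gap between the blue end stop and the cassette: stand one or two spacer blocks on the bay floor against the stop, whichever fill it best, and press the orange wedge down between the spacers and the cassette's sloping face until you feel the cassette come home tight against the blue wall at its other end. Finish while still holding the wedge there, gripped or pressed down from above, so that the upright stack stays tight; keep your fingers off the cassette and leave the bottle, beaker and jar undisturbed.

Things in the scene. Friction and masses are not known exactly. Their poses are not given: they have to be found in the camera images.
- bay: Fixed grey plate 126 x 235 x 12 mm on the bench. Origin: its underside, below the toe of the cassette's sloping face when home. Along own y: gap at negative y, cassette 0 to +90 mm, blue wall +90 to +106 mm (64 mm tall). Bay floor at own z = 12 mm. Two rails 8 mm tall run along the bay, inner faces at own x = +-35 mm; spacers and wedge stand midway, at own x = 0.
- cassette_toe (a point): White cassette, 70 mm wide (bay x), 64 mm tall above the bay floor. Point: middle of its toe at bay floor height; axes as the bay's. Its gap face slopes back: at height h above the floor it lies 0.4 h farther to +y (as the wedge's slope); flat top from y = 26 to 90 mm. A light spring (2.5 to 3 N) pushes it 5 mm from home towards the gap.
- cassette (a joint): Slide of the cassette (m): 0 = home, tight against the blue end wall; 0.005 = pushed 5 mm towards the gap by its spring, as at the start.
- turnbutton (a joint): Red turnbutton (rad): 0 = parked along bay +y; 1.57 = fully across (end stop), pointing to bay +x over the cassette's top. Turns clockwise seen from above, light friction (0.06 N m), stays where left. Starts at 0 to 0.35. Bar 70 x 16 x 10 mm, underside 79 mm above the bench.
- turn_peg (a point): The turnbutton's round red grip peg, 14 mm in diameter and 28 mm tall, upright at the free end of the bar 45 mm from the pivot. Point: its axis half-way up, 103 mm above the bench; the peg's top is 117 mm above the bench.
- turn_pivot (a point): Pivot axis of the turnbutton at the same height as turn_peg; axes as the bay's. It lies at bay x = -51, y = +45 mm.
- stop: Fixed blue end stop of the gap, block 70 mm (bay x) x 30 mm (bay y) x 60 mm tall, standing on the bay floor. Origin: centre of its underside. Axes as the bay's. Its place along the bay varies.
- stop_face (a point): Foot of the stop's face towards the gap, at bay floor height. Its distance along bay y to the bay origin is the floor gap with the cassette home, 31 to 78 mm. The spacers used must leave 5 to 19 mm of this for the wedge, best about 12 mm: choose a spacer total of 24, 36 (blue), 48 (both grey) or 60 mm (grey + blue).
- spacer_a_mid (a point): Grey plastic spacer block, 24 mm thick, 0.11 kg. 40 mm wide (own x), 100 mm tall, upright, 3 mm rounded edges. Point: its centre, 50 mm above its underside; own y runs through the thickness, z up.
- spacer_b_mid (a point): Second grey plastic spacer block, same as the first: 24 mm thick. 40 mm wide (own x), 100 mm tall, upright, 3 mm rounded edges. Point: its centre, 50 mm above its underside; own y runs through the thickness, z up.
- spacer_c_mid (a point): Blue plastic spacer block, 36 mm thick, 0.16 kg. 40 mm wide (own x), 100 mm tall, upright, 3 mm rounded edges. Point: its centre, 50 mm above its underside; own y runs through the thickness, z up.
- wedge_mid (a point): Orange wedge, 0.14 kg, 40 mm wide (own x), 104 mm tall. Vertical back at own y = -18 mm goes against the spacers; tip 20 mm thick (own y -18 to +2); the front slopes out to own +y by 0.4 mm per mm of height up to 64 mm and goes against the cassette, so own y must point along bay +y. Top 40 mm: straight grip block 40 x 36 mm centred on this point in plan. Point: 52 mm above the tip; z up.
- wedge_stand: Fixed dark steel stand, 60 x 60 mm, with two 42 mm tall cheeks, in which the wedge waits upright on a 6 mm thick floor; axes as the wedge's. Origin: underside centre, below the wedge's point. When r mm of floor gap is left by the spacers, the wedge jams with its tip about (20 - r)/0.4 mm above the bay floor.
- bottle: Amber bottle, 52 mm in diameter, 115 mm tall; origin at its underside. Leave alone.
- beaker: Glass beaker, 64 mm in diameter, 75 mm tall; origin at its underside. Leave alone.
- jar: White jar with blue cap, 56 mm in diameter, 60 mm tall; origin at its underside. Leave alone.
There are look-alikes about, which are no part of the job. What is shaped like the part that bears spacer_a_mid but yellow is not meant.

How it is judged:
On the way, in this order (a step that is already met when the one before it is completed fails the run):
1. the turnbutton is turned across the cassette (at least 1.35 rad) while the gap is still open (value of joint turnbutton above 1.35 rad and value of joint cassette above 0.003 m), for 0.1 s.
2. wedge and spacers bear against stop and cassette and the cassette is home (within 1.5 mm) (value of joint cassette below 0.0015 m and contact force between wedge and cassette above 2 N and contact force between any of spacer_a, spacer_b, spacer_c and wedge above 1 N and ((contact force between spacer_a and stop above 1 N and angle between spacer_a_mid's own z axis and vertical below 0.15 rad and height (world z) of spacer_a_mid below 0.07 m) or (contact force between spacer_b and stop above 1 N and angle between spacer_b_mid's own z axis and vertical below 0.15 rad and height (world z) of spacer_b_mid below 0.07 m) or (contact force between spacer_c and stop above 1 N and angle between spacer_c_mid's own z axis and vertical below 0.15 rad and height (world z) of spacer_c_mid below 0.07 m))), for 0.2 s.
At the end, for the whole second after the job is handed in: Turnbutton at least 1.35 rad; cassette within 1.5 mm of home; wedge bears on cassette over 2 N and on a spacer over 1 N, an upright spacer on the bay floor (within 8 mm) on the stop over 1 N; wedge still, tilt under 0.15 rad, within 20 mm of the bay middle; fingers on it over 1.5 N, off cassette (all of step 2 and value of joint turnbutton above 1.35 rad and contact force between the fingers and wedge above 1.5 N and contact force between the fingers and cassette below 0.5 N and angle between wedge_mid's own z axis and vertical below 0.15 rad and x of wedge_mid in the frame of bay between -0.02 and 0.02 m and linear speed of wedge below 0.03 m/s); the arm keeps its last pose, push and grip.
It fails at once if bottle disturbed (moved over 30 mm or tipped) (distance of bottle from where it was at the start of the episode above 0.03 m or angle between bottle's own z axis and vertical above 0.4 rad).
It fails at once if beaker disturbed (moved over 30 mm or tipped) (distance of beaker from where it was at the start of the episode above 0.03 m or angle between beaker's own z axis and vertical above 0.4 rad).
It fails at once if jar disturbed (moved over 30 mm or tipped) (distance of jar from where it was at the start of the episode above 0.03 m or angle between jar's own z axis and vertical above 0.4 rad).
It also fails if it takes over 72 s, if anything falls off the work surface, if the arm or the gripper's body presses on something with over 40 N, if the wrist force passes 120 N, or if a joint passes its speed limit or range.

## Working session

There is one attempt and no reset: what is moved stays moved. The work goes in short steps, each a Python script; the robot and the scene stay as the last script left them, time stands still between calls to the robot, and variables do not carry over. Pictures are saved under pics/ and viewed, at most 10 in all, crops included, and the job is handed in when it is done.

```bash
ls; mkdir -p pics
python3 - <<'E'
from workcell import *
import cv2,numpy as np
np.set_printoptions(precision=4,suppress=True)
for n in("top","side"):
    c=camera(n); cv2.imwrite(f"pics/{n}0.png",c["img"][:,:,::-1]); print(n,c["K"],c["eye"],c["attitude"],c.keys())
print(tcp_to_grasp,get_state())
E
```

```text
pics
top [[489.5179   0.     316.0386]
 [  0.     489.5179 204.744 ]
 [  0.       0.       1.    ]] [ 0.2579 -0.0364  1.3217] [ 0.1701 -0.1764 -1.5597] dict_keys(['img', 'K', 'eye', 'attitude'])
side [[433.482    0.     317.8404]
 [  0.     433.482  201.2759]
 [  0.       0.       1.    ]] [ 0.2828 -0.6505  0.8798] [ 0.6632 -0.1423 -0.3729] dict_keys(['img', 'K', 'eye', 'attitude'])
0.0187 {'t': 0.1, 'q': array([-1.4628,  0.0487,  0.0978,  1.622 ,  0.    ,  1.443 ]), 'joint_vel': array([ 0.0012, -0.0022,  0.0022,  0.0017, -0.0015, -0.0009]), 'joint_torque': array([  0.0031, -33.9848,  32.0938,   0.0158,  -0.0001,  -0.    ]), 'tcp_pos': array([ 0.1226, -0.5099,  0.2302]), 'eef_rot': array([-3.1177, -0.3693, -0.0001]), 'wrist_force': array([-0.252 , -0.1238, -0.1806]), 'torque': array([ 0.0088, -0.0513, -0.0012]), 'finger_force': 0.0, 'finger_gap': 0.08604228978221687}
```

View pics/top0.png

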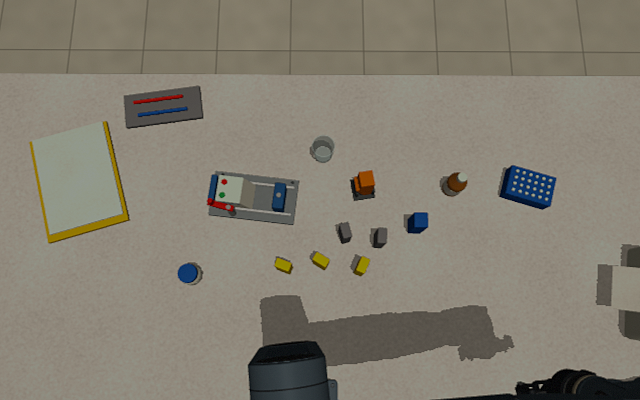

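View pics/side0.png

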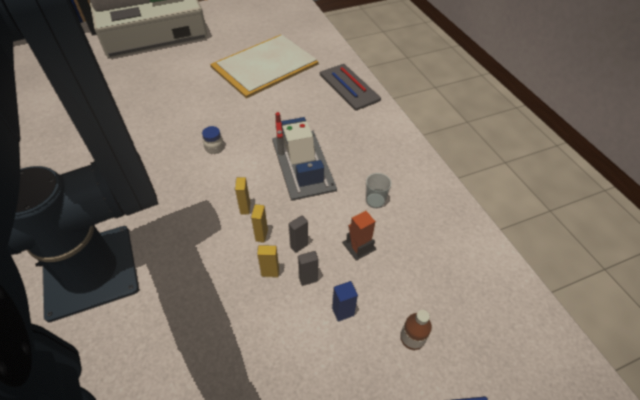

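Top view: the bay is at about (253,197) with its wall end at left (215,190) and stop at (279,196). The turnbutton is red near (222,206). Wedge (364,184), greys (345,232) and (379,237), blue spacer (418,222), bottle (457,183), beaker (322,149), jar (189,273). I'll enlarge these.

Run:
```python
import cv2
i=cv2.imread("pics/top0.png")
a=cv2.resize(i[160:235,200:305],None,fx=7,fy=7,interpolation=2)
cv2.imwrite("pics/c1.png",a)
a=cv2.resize(i[160:260,325:445],None,fx=6,fy=6,interpolation=2)
cv2.imwrite("pics/c2.png",a)
```

```text
(no output)
```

View pics/c1.png

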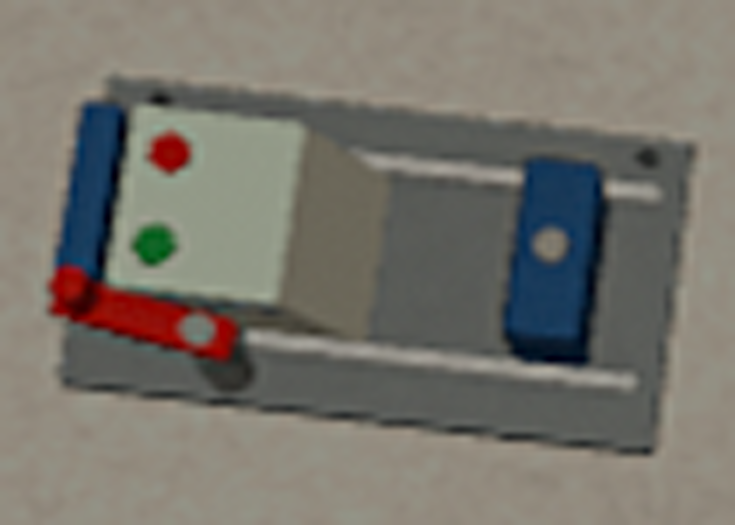

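View pics/c2.png

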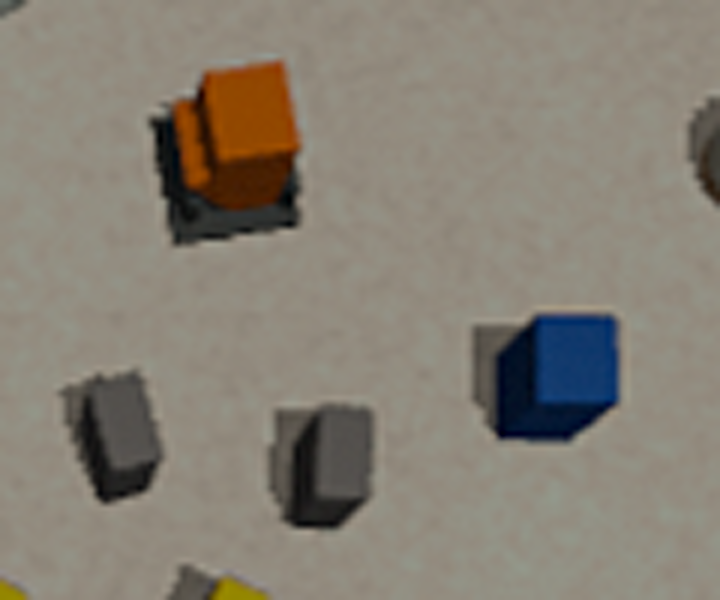

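Crops: bay plate corners, stop top (528,158)-(508,330), peg top (72,285), pivot (198,328), wedge with its ledge to the left (own +y = image left = bay +y), and the spacer tops all read cleanly.

```bash
cat > h.py <<'E'
from workcell import *
import cv2,numpy as np
from scipy.spatial.transform import Rotation as R
np.set_printoptions(precision=4,suppress=True)
def ray(px,K,eye,Rm,z):
    d=np.array([(px[0]-K[0,2])/K[0,0],-(px[1]-K[1,2])/K[1,1],-1.]); d=Rm@d
    return eye+d*(z-eye[2])/d[2]
TK=np.array([[489.5179,0,316.0386],[0,489.5179,204.744],[0,0,1]]);TE=np.array([.2579,-.0364,1.3217]);TR=R.from_rotvec([.1701,-.1764,-1.5597]).as_matrix()
def top(px,z): return ray(px,TK,TE,TR,z)
E
python3 - <<'E'
from h import *
def c(p,f,o,z): return np.array([top(((x+.5)/f+o[0]-.5,(y+.5)/f+o[1]-.5),z)[:2] for x,y in p])
def rect(n,p,f,o,z):
    q=c(p,f,o,z); print(n,q.mean(0),"sides",np.linalg.norm(np.roll(q,-1,0)-q,axis=1)*1e3,"ang",np.degrees([np.arctan2(*(b-a)[::-1]) for a,b in zip(q,np.roll(q,-1,0))])); return q
o1=(200,160);o2=(325,160)
b=rect("bay",[(110,78),(693,147),(652,452),(62,383)],7,o1,.012)
s=rect("stop",[(528,158),(603,165),(588,335),(508,330)],7,o1,.072)
rect("wedge",[(205,75),(283,63),(299,152),(217,160)],6,o2,.110)
rect("ga",[(85,380),(138,372),(160,455),(105,470)],6,o2,.1)
rect("gb",[(322,405),(373,408),(370,493),(318,498)],6,o2,.1)
rect("bl",[(538,316),(615,316),(615,403),(535,403)],6,o2,.1)
k=c([(72,285)],7,o1,.117)[0];p=c([(198,328)],7,o1,.093)[0];print("peg",k,"piv",p,np.linalg.norm(k-p))
t=rect("castop",[(135,103),(305,122),(275,303),(105,280)],7,o1,.076)
for n,x,y,z in(("bottle",457,183,.1),("beaker",322,149,.05),("jar",189,273,.06)): print(n,top((x,y),z))
E
```

```text
bay [0.5723 0.1304] sides [233.6629 123.6292 231.7133 124.4348] ang [-96.708  173.2622  83.4877  -5.8393]
stop [0.5648 0.0562] sides [28.4739 65.8482 29.9414 66.7923] ang [-95.2344 176.1118  86.607   -5.153 ]
wedge [ 0.6001 -0.17  ] sides [34.0787 39.9929 35.2751 37.9791] ang [ -80.6535 -171.3822   96.0209    6.8631]
ga [ 0.4684 -0.1141] sides [22.7323 36.5544 24.071  39.242 ] ang [ -81.0369 -165.9354  105.5894   11.9904]
gb [ 0.4553 -0.2082] sides [21.5444 36.2443 21.9858 39.6569] ang [-93.164  176.4069  95.7613  -3.8094]
bl [ 0.495  -0.3067] sides [32.7768 37.589  33.8291 37.6523] ang [-89.7371 177.3631  90.2551  -4.2367]
peg [0.5386 0.2274] piv [0.5282 0.1856] 0.043031892998870204
castop [0.5806 0.1882] sides [64.7967 70.5895 64.2854 69.142 ] ang [-96.3163 172.9751  82.3976  -6.6026]
bottle [ 0.5915 -0.4053  0.1   ]
beaker [ 0.6995 -0.0567  0.05  ]
jar [0.3606 0.2834 0.06  ]
```

```bash
cat >> h.py <<'E'
def down(phi):  # tool y along world angle phi (deg), tool z down; both half-turns tried by ori()
    p=np.radians(phi); y=np.array([np.cos(p),np.sin(p),0]); z=np.array([0,0,-1.])
    return R.from_matrix(np.c_[np.cross(y,z),y,z]).as_rotvec()
def ori(pos,phi):
    c=[]
    for k in(0,180):
        q=inverse_kinematics(pos,down(phi+k))
        if q is not None: c.append((abs(q[5]),phi+k))
    return down(min(c)[1])
YAW=-6.6; B0=np.array([.5746,.1355,0])
def bay(x,y,z=0):
    a=np.radians(YAW);return B0+[x*np.cos(a)-y*np.sin(a),x*np.sin(a)+y*np.cos(a),z]
def toW(v,T):  # wrist ray helper
    pass
def wristpic(name):
    s=get_state(); c=camera("wrist"); cv2.imwrite(f"pics/{name}.png",c["img"][:,:,::-1])
    T=np.eye(4);T[:3,:3]=R.from_rotvec(s["eef_rot"]).as_matrix();T[:3,3]=s["tcp_pos"]
    W=T@c["T_tool_cam"]; np.savez(f"pics/{name}.npz",W=W,K=c["K"]); return W
def wpx(name,px,z):
    d=np.load(f"pics/{name}.npz"); return ray(px,d["K"],d["W"][:3,3],d["W"][:3,:3],z)
E
python3 - <<'E'
from h import *
p=bay(0,-20,.32)
o=ori(p,83.4); movep(p,o)
print(wristpic("w1")); print(get_state()["t"],get_state()["q"])
E
```

```text
Traceback (most recent call last):
  File "h.py", line 18, in ori
    return down(min(c)[1])
                ~~~^^^
ValueError: min() iterable argument is empty
```

Run:
```python
from h import *
for z in(.12,.17,.2,.23,.26,.29,.32):
  print(z,[inverse_kinematics(bay(0,-20,z),down(a)) is not None for a in(83.4,263.4)])
def g():
  for z in(.29,.26,.23):
    p=bay(0,-20,z)
    try: o=ori(p,83.4)
    except ValueError: continue
    movep(p,o); return
g()
print(wristpic("w1")); print(get_state()["t"],get_state()["q"],get_state()["tcp_pos"])
```

```text
0.12 [False, False]
0.17 [False, False]
0.2 [False, False]
0.23 [False, False]
0.26 [False, False]
0.29 [False, False]
0.32 [False, False]
[[ 0.2332  0.9315  0.2793  0.1936]
 [-0.9724  0.2238  0.0653 -0.4936]
 [-0.0017 -0.2868  0.958   0.3725]
 [ 0.      0.      0.      1.    ]]
0.15 [-1.4628  0.0486  0.0979  1.622   0.0001  1.443 ] [ 0.1226 -0.51    0.2304]
```

View pics/w1.png

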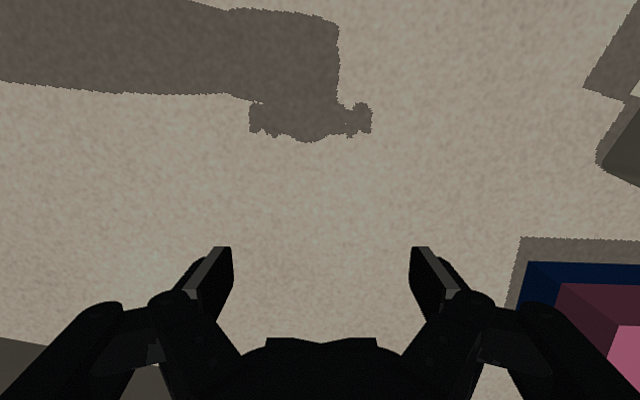

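The wrist camera is looking at bare bench (still at start), with the fingers at about (215,270) and (430,270). IK seems to be local, so I'll swing q1 over first.

Run:
```python
from h import *
s=get_state(); print(inverse_kinematics(s["tcp_pos"],s["eef_rot"]),down(-76.5), R.from_rotvec(s["eef_rot"]).as_matrix())
goto_joints([.2,.05,.1,1.62,0,.2+np.radians(6.6)])
print(get_state()["tcp_pos"],get_state()["eef_rot"],get_state()["t"])
for z in(.12,.17,.2,.23,.26,.29,.32):
  print(z,[inverse_kinematics(bay(0,-20,z),down(a)) for a in(83.4,263.4)])
```

```text
[-1.4628  0.0486  0.0979  1.622   0.0001  1.443 ] [3.1198 0.3693 0.    ] [[ 0.9723  0.2336 -0.0002]
 [ 0.2336 -0.9723  0.0019]
 [ 0.0003 -0.0019 -1.    ]]
[0.4985 0.1685 0.2306] [ 0.1831  3.1355 -0.0001] 2.8917
0.12 [None, None]
0.17 [None, None]
0.2 [None, None]
0.23 [None, None]
0.26 [None, None]
0.29 [None, None]
0.32 [None, None]
```

```bash
sed -i 's/^    a=np.radians(YAW);return/    x,y=x\/1e3,y\/1e3;a=np.radians(YAW);return/' h.py
python3 - <<'E'
from h import *
for z in(.12,.23,.29): print(z,[inverse_kinematics(bay(0,-20,z),down(a)) for a in(83.4,263.4)])
p=bay(-40,-20,.26)
movep(p,ori(p,83.4))
print(wristpic("w2"),get_state()["t"],get_state()["q"],get_state()["tcp_pos"])
E
```

```text
0.12 [array([0.0845, 0.204 , 0.0492, 1.416 , 0.    , 0.1997]), array([ 0.0845,  0.204 ,  0.0492,  1.416 ,  0.    , -2.9419])]
0.23 [array([0.0845, 0.2038, 0.2675, 1.6345, 0.    , 0.1997]), array([ 0.0845,  0.2038,  0.2675,  1.6345,  0.    , -2.9419])]
0.29 [array([0.0845, 0.2323, 0.4216, 1.7601, 0.    , 0.1997]), array([ 0.0845,  0.2323,  0.4216,  1.7601,  0.    , -2.9419])]
[[ 0.1186 -0.9505 -0.2871  0.4605]
 [ 0.9929  0.1136  0.034   0.1269]
 [ 0.0003 -0.2891  0.9573  0.4027]
 [ 0.      0.      0.      1.    ]] 3.3167 [0.0976 0.1131 0.2255 1.6836 0.0005 0.2146] [0.5327 0.1195 0.2599]
```

View pics/w2.png

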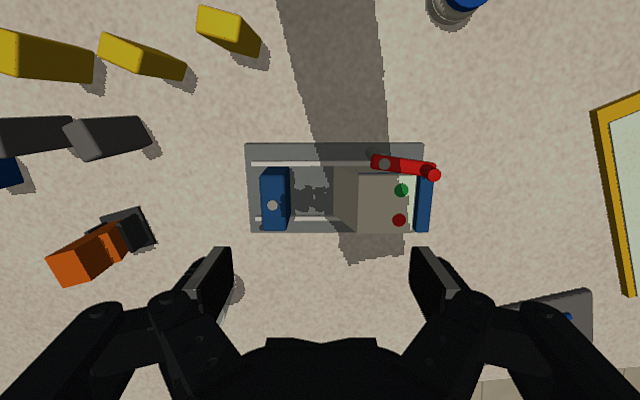

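Run:
```python
import cv2
i=cv2.imread("pics/w2.png")
cv2.imwrite("pics/c3.png",cv2.resize(i[135:245,240:445],None,fx=3.9,fy=3.9,interpolation=2))
```

```text
(no output)
```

View pics/c3.png

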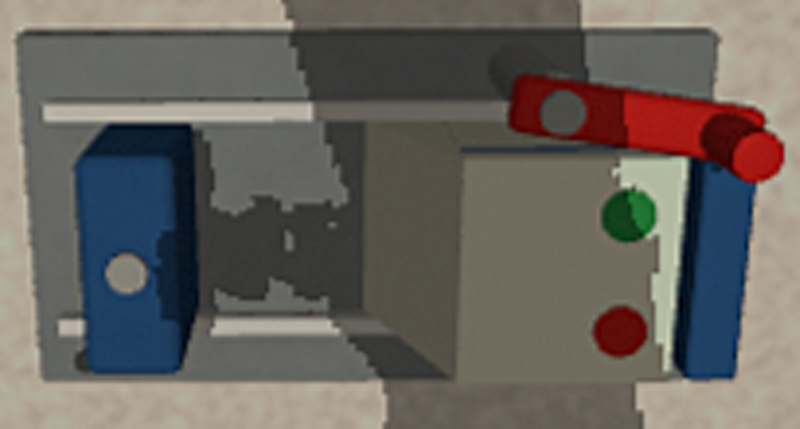

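Close view (crop): stop foot at about x=199, cassette toe at x=363, stop top gap-edge (183,250), cassette top edge (460,250), wall top (690,250), peg top (757,156), pivot (562,112).

Run:
```python
from h import *
def w(x,y,z):
    p=wpx("w2",((x+.5)/3.9+240-.5,(y+.5)/3.9+135-.5),z); a=np.radians(YAW); d=p-B0
    print(p,"bay",1e3*np.array([d[0]*np.cos(a)+d[1]*np.sin(a),-d[0]*np.sin(a)+d[1]*np.cos(a)]))
for n,q in dict(foot=(199,250,.012),foot2=(197,300,.012),toe=(363,250,.012),stoptop=(183,250,.072),stopbackL=(85,290,.072),cas=(460,250,.076),casfarcorner=(455,378,.076),casnear=(463,152,.076),wallin=(688,250,.076),wallfar=(677,374,.076),wallout=(742,250,.076),peg=(757,156,.117),piv=(562,112,.092),c00=(20,33,.012),c10=(716,33,.012),c01=(43,378,.012)).items(): print(n,end=" ");w(*q)
```

```text
foot [0.5784 0.0715 0.012 ] bay [ 11.1121 -63.1116]
foot2 [0.5967 0.0681 0.012 ] bay [ 29.7155 -64.43  ]
toe [0.5852 0.1286 0.012 ] bay [11.3294 -5.6701]
stoptop [0.5597 0.0753 0.072 ] bay [ -7.8716 -61.4855]
stopbackL [0.5687 0.0443 0.072 ] bay [  4.5831 -91.3029]
cas [0.5681 0.1565 0.076 ] bay [-8.8288 20.1274]
casfarcorner [0.6085 0.1516 0.076 ] bay [31.8408 19.9051]
casnear [0.539  0.1598 0.076 ] bay [-38.1888  20.0513]
wallin [0.5761 0.2228 0.076 ] bay [-8.5762 86.9144]
wallfar [0.6152 0.2184 0.076 ] bay [30.7837 87.0536]
wallout [0.5779 0.2385 0.076 ] bay [ -8.5164 102.7334]
peg [0.5389 0.2286 0.117 ] bay [-46.2013  88.378 ]
piv [0.5273 0.1855 0.092 ] bay [-52.7275  44.2788]
c00 [0.4967 0.0237 0.012 ] bay [ -64.5701 -119.9956]
c10 [0.524  0.2529 0.012 ] bay [-63.7086 110.8103]
c01 [0.6198 0.0082 0.012 ] bay [  59.524  -121.2125]
```

Gap at home comes out at 62–65 mm, so the two grey spacers (48) leave about 15 mm. First, the turnbutton: push the peg round with shut fingers.

```bash
sed -i 's/^YAW=.*/YAW=-6.6; B0=np.array([.5732,.1350,0])/' h.py
python3 - <<'E'
from h import *
close()
piv=np.array([.5278,.1855]); 
def pose(th,off,z):   # th: world angle of bar (deg)
    a=np.radians(th); d=np.array([np.cos(a),np.sin(a)]); t=np.array([d[1],-d[0]])
    return np.r_[piv+.044*d-off*t,z], down(th-90+180)
p,o=pose(76,.036,.17); movep(p,o)
p,o=pose(76,.036,.098); move_l(p,.15,o)
f0=get_state()["wrist_force"]
for th in list(range(72,-4,-6))+[-4,-6]:
    p,o=pose(th,.0215,.098); move_l(p,.08,o)
    f=get_state()["wrist_force"]-f0; print(th,f,get_state()["finger_gap"])
    if th<15 and np.linalg.norm(f[:2])>8: break
p,o=pose(th+4,.036,.098); move_l(p,.15,o)
move_l(p+[0,0,.12],.25)
open_jaws(); s=get_state(); print(s["t"],s["q"])
c=camera("top"); cv2.imwrite("pics/t2.png",c["img"][:,:,::-1])
i=cv2.imread("pics/t2.png"); cv2.imwrite("pics/t2c.png",cv2.resize(i[160:235,200:305],None,fx=4,fy=4,interpolation=2))
E
```

```text
72 [ 0.2831  0.0084 -0.1336] 0.00021974213377534381
66 [-0.3453 -0.3301 -0.1555] 0.0002510543609389483
60 [-0.7358  0.0915  0.4884] -0.0002791552282466
54 [-0.2925 -0.3888 -0.3658] 0.00018743851230450153
48 [-0.6985  0.9553 -0.2871] -0.0002171964069139948
42 [0.6526 0.3303 0.2153] 0.00014291267316499388
36 [0.574  0.4546 0.344 ] 0.00016534110977568803
30 [-0.1476  1.334  -0.1004] -0.00019215482413621827
24 [-0.2668  0.107   0.0212] 2.584163302052305e-05
18 [-0.1313  0.735   0.1789] -0.00023190536581185953
12 [0.645  0.4769 0.1959] -3.2629635764850254e-06
6 [0.0103 1.1596 0.1889] 0.00011942122185500287
0 [0.3655 0.9933 0.3046] 0.00028346093438357244
-4 [-0.1525  1.2999 -0.4769] 0.0001794162087079618
-6 [-0.077   0.9138  0.0757] 0.0003656967557497418
11.5 [ 0.2573  0.2823  0.3369  1.6252 -0.      0.2922]
```

View pics/t2c.png

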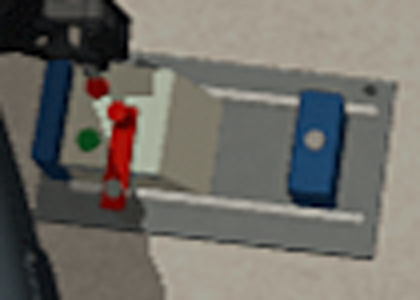

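The bar now points to bay +x across the cassette: pivot (113,187), peg top (119,110). I'll compute its angle.

Run:
```python
from h import *
f=lambda x,y,z: top(((x+.5)/4+199.5,(y+.5)/4+159.5),z)
k=f(119,110,.117);p=f(113,187,.092);print(k,p)
d=(k-p)[:2];print(np.linalg.norm(d),np.degrees(np.arctan2(d[1],d[0])))
```

```text
[0.5732 0.1796 0.117 ] [0.5286 0.1858 0.092 ]
0.04501811107450343 -7.87394601218851
```

Button is fully across. Now the first grey spacer: pick by its 40 mm width, high enough that the fingers clear the stop.

```bash
cat >> h.py <<'E'
SO=np.array([-.0007,0,0])
def pick(xy,phi,ztip):
    p=np.r_[xy,.2]; o=ori(p,phi); movep(p,o); p[2]=ztip; move_l(p,.15); close(); s=get_state()
    print("gap",s["finger_gap"],"F",s["finger_force"],"t",s["t"])
    move_l([p[0],p[1],.2],.2); s=get_state(); print("lifted gap",s["finger_gap"],s["wrist_force"])
def feel(p0,step,n,thr,axis,f0):
    """step until |force along axis| rise > thr"""
    p=np.array(p0,float)
    for i in range(n):
        p=p+step; move_l(p,.02)
        f=(get_state()["wrist_force"]-f0)@axis
        if abs(f)>thr: break
    print("feel",i,f,p); return p
a_=np.radians(YAW); EY=np.array([-np.sin(a_),np.cos(a_),0])
def place(y,ztip):
    """y: bay y of expected centre when in contact"""
    p=bay(0,y+6,.2); movep(p,ori(p,YAW)); p[2]=ztip+.012+.0025; move_l(p,.12); hold(.2)
    f0=get_state()["wrist_force"]; print("pre",f0)
    p=feel(p,-.001*EY,14,3,EY,f0)
    p=feel(p,np.array([0,0,-.0005]),8,3,np.array([0,0,1.]),f0)
    print("placed bay y",(p-B0)@EY,"z",p[2],get_state()["wrist_force"]-f0)
    open_jaws(); move_l(p+[0,0,.11],.15); print("t",get_state()["t"])
E
python3 - <<'E'
from h import *
pick((.4684,-.1141),12.6,.064)
place(-51,.064)
wristpic("w3")
E
```

```text
gap 0.03946110181950663 F 60.1576566696167 t 14.4083
lifted gap 0.03925935166991598 [-0.0608  0.2216 -1.5851]
pre [-0.1882 -0.4844 -0.8152]
feel 5 4.21730748229658 [0.5673 0.0843 0.0785]
feel 4 3.0582882838492407 [0.5673 0.0843 0.076 ]
placed bay y -0.05099999999999996 z 0.076 [-0.0278  5.835   3.0583]
t 22.8083
```

Run:
```python
from h import *
pick((.4553,-.2082),-2,.064)
place(-27,.064)
p=bay(0,-5,.28); movep(p,ori(p,YAW+90)); wristpic("w4"); print(get_state()["t"])
i=cv2.imread("pics/w4.png"); cv2.imwrite("pics/w4c.png",i)
```

```text
gap 0.03917071590827089 F 60.38689613342285 t 26.5167
lifted gap 0.03927337709320507 [-0.284  -0.5683 -1.7388]
pre [ 0.5716 -0.1934 -1.0071]
feel 4 3.5526905577142083 [0.5702 0.1092 0.0785]
feel 5 3.76842663947987 [0.5702 0.1092 0.0755]
placed bay y -0.02599999999999997 z 0.0755 [-0.7666  4.4934  3.7684]
t 34.9417
36.4167
```

View pics/w4.png

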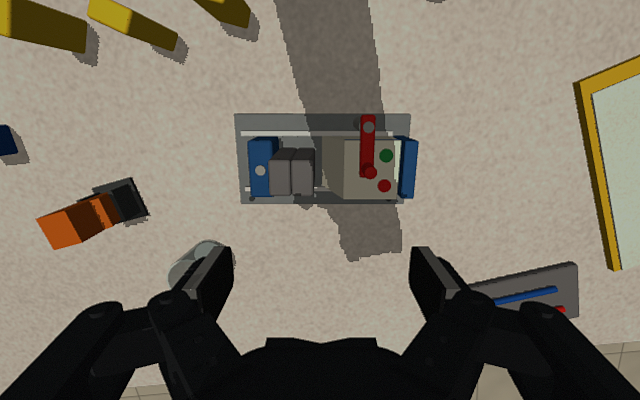

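Both grey spacers stand upright side by side against the stop (tops at (280,172), (303,172)), with the toe gap still open. The wedge top block is at about (37,218)–(53,249)–(80,197). I'll cross-check it and then pick it.

Run:
```python
from h import *
print(np.array([wpx("w4",q,.110) for q in((37,218),(80,197),(53,249))]))
d=(wpx("w4",(80,197),.11)+wpx("w4",(53,249),.11))/2; print("centre by diagonal",d)
pick((.5995,-.170),7.7,.076)
p=bay(0,5,.22); movep(p,ori(p,YAW)); print(get_state()["t"],get_state()["finger_gap"])
wristpic("w5")
```

```text
[[ 0.5828 -0.189   0.11  ]
 [ 0.5647 -0.1331  0.11  ]
 [ 0.6215 -0.1853  0.11  ]]
centre by diagonal [ 0.5931 -0.1592  0.11  ]
gap 0.03915738460136494 F 60.70378303527832 t 39.075
lifted gap 0.03914177981522995 [ 0.2125  0.7    -1.6502]
41.8917 0.039212016136153244
```

Run:
```python
from h import *
s=get_state();print(s["q"],R.from_rotvec(s["eef_rot"]).as_matrix()[:,1], inverse_kinematics(s["tcp_pos"],down(YAW)))
```

```text
[ 0.1251  0.2196  0.2653  1.617  -0.0002 -1.3296] [-0.9933  0.1159  0.0004] [0.125  0.219  0.2646 1.6164 0.     1.811 ]
```

The automatic half-turn choice flipped the wedge. I'll turn it back (q6 = 1.81) before lowering.

Run:
```python
from h import *
p=bay(0,6,.22); movep(p,down(YAW)); p[2]=.126; move_l(p,.15); hold(.2)
f0=get_state()["wrist_force"]; print("pre",f0,get_state()["q"][5])
p=feel(p,-.001*EY,9,3,EY,f0)
p=p+.0004*EY
for i in range(30):
    p=p+[0,0,-.002 if p[2]>.104 else -.001]; move_l(p,.04)
    s=get_state(); f=s["wrist_force"]-f0; fy=f@EY
    print(round(p[2],4),round((p-B0)@EY*1e3,2),f, "actual z",round(s["tcp_pos"][2],4))
    if f[2]>25: break
    if fy>6: p=p+.0005*EY
    if fy<-6: p=p-.0005*EY
print(get_state()["t"],get_state()["finger_gap"])
```

```text
pre [-0.028   0.1478 -0.8252] 1.813362043145713
feel 2 3.6729968664770487 [0.5735 0.138  0.126 ]
0.124 3.4 [ 1.253   2.6677 -0.6333] actual z 0.1239
0.122 3.4 [1.2858 4.7299 0.5872] actual z 0.1219
0.12 3.4 [ 0.8241  4.2942 -0.2958] actual z 0.12
0.118 3.4 [1.4864 4.926  0.7755] actual z 0.1179
0.116 3.4 [0.9862 5.016  0.7716] actual z 0.1159
0.114 3.4 [1.6551 4.9027 0.7827] actual z 0.1139
0.112 3.4 [1.6013 4.8913 0.5043] actual z 0.1119
0.11 3.4 [1.5579 5.3293 1.7652] actual z 0.11
0.108 3.4 [0.672  4.4676 2.4961] actual z 0.1087
0.106 3.4 [0.4137 4.5292 2.6793] actual z 0.1072
0.104 3.4 [0.1398 5.2314 4.6101] actual z 0.1054
0.103 3.4 [0.174  4.1349 5.6677] actual z 0.1046
0.102 3.4 [0.2958 4.024  5.4123] actual z 0.1038
0.101 3.4 [-0.437   4.4198  5.3094] actual z 0.1029
0.1 3.4 [-0.3456  5.8031  5.1213] actual z 0.1019
0.099 3.4 [0.2872 5.0424 5.9091] actual z 0.101
0.098 3.4 [0.8273 4.538  6.4919] actual z 0.1
0.097 3.4 [1.3006 5.8592 5.4887] actual z 0.0991
0.096 3.4 [1.1381 4.316  6.5247] actual z 0.0981
0.095 3.4 [0.6604 5.8161 6.194 ] actual z 0.0973
0.094 3.4 [-0.442   4.7397  9.2735] actual z 0.097
0.093 3.4 [-2.3361  4.019  10.2831] actual z 0.0968
0.092 3.4 [-2.7216  3.9365 14.1549] actual z 0.0966
0.091 3.4 [-4.0417  4.1368 16.1795] actual z 0.0964
0.09 3.4 [-5.0574  4.6618 19.8585] actual z 0.0963
0.089 3.4 [-5.1541  3.5927 21.3295] actual z 0.0961
0.088 3.4 [-7.0623  3.4544 25.118 ] actual z 0.096
53.0667 0.039438115347636846
```

Run:
```python
from h import *
hold(.6); s=get_state(); print(s["wrist_force"],s["tcp_pos"],s["finger_force"],s["t"])
print(finish_job())
```

```text
[-7.5207  4.1737 23.6438] [0.5755 0.1389 0.096 ] 62.252145409584045 53.6667
the job is handed in; nothing more can be done
None
```

The job is handed in at about 54 s. The turnbutton is fully across, both grey spacers stand against the stop, and the wedge is gripped and pressed down with about 24 N. The cassette felt home: resistance rose sharply after about 5 mm of travel. The hand-in returned no verdict.

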